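# Set the mixed-up coffee cups back on their own saucers

### The arm

A 6-joint arm with a two-finger parallel gripper is mounted at the origin on the work surface. World frame = base frame: x ahead of the robot, y to its left, z up, the work surface at z = 0. Lengths are in m, angles in degrees, forces in N, time in s.
With the tool pointing down it reaches from about 0.25 to 0.725 m from the base axis. Payload 9.7 kg.
Tool frame: the origin (TCP) lies midway between the tips of the shut fingers; the grasp point (between the pads) lies bot.grasp_offset behind it (bot.grasp_offset is the distance from the TCP to the grasp point, in m); x points along the fingers, y is the direction in which the jaws open and shut, and the axes are right-handed (so a half turn about x gives the same grasp; the last joint's range is limited). The gripper opens to 85 mm and grips with 20 to 120 N. Pads are 22 mm wide; open, the fingers measure 114 mm over their backs; the gripper's body (76 mm by 85 mm) begins 54 mm behind the grasp point. The pads swing forward as they close: fully open they stand 13 mm farther back than shut.
Start: joints at [74.943, 4.979, 10.078, 95.1, 0, 90], TCP at [0.143, 0.531, 0.231] pointing down, gripper open.
Joint ranges: [-179.16, 179.16], [-48.56, 103.87], [-65.8, 70.77], [-126.05, 130.52], [-82.76, 87.17], [-180, 180]. Speed limits (degrees/s): [127.2, 127.2, 147.25, 180, 180, 180].

### API

Orientations are given as [roll, pitch, yaw] about the fixed x, y, z axes, in that order (R = Rz(yaw) Ry(pitch) Rx(roll)).
In Python, from workcell import status, camera, bot gives the robot as it stands.
- The arm moves only by the shell command python3 -m jog 'ROWS' [OPENING] [FORCE]. ROWS is text: rows parted by semicolons, each of 4 numbers parted by spaces: the shift along the tool's x, y, z in mm, then the turn about the tool's x in degrees. A call has exactly 8 rows; each row is the pose to reach, as a shift and turn from the pose commanded when the call began, along the tool's axes at that moment; what a row does not reach only later rows make up. A row lasts 1/8 s, in which the tool goes at most 62.5 mm and 10.7 degrees, less where a joint would pass 70% of its speed; a pose out of reach is approached as far as the arm can. A call with a gripper value outside its range is refused whole. OPENING is the opening, from 0 (shut) to 1 (fully open), set as the call begins (- or left out, the last holds). The fingers move at their own pace and stop on an object; FORCE is the grip in N (left out, the last holds). Time passes only in rows, so rows that repeat a pose let the fingers close, or fill a call up. It gives the time, the measured TCP pose, the force and the opening at its end, in the units of the state.
- status.get_obs(): the state, without advancing time (a new reading comes with each control period).
- camera(name): name is "side" or "top"; returns a dict with "color" (420x560x3 uint8, red, green, blue), "vfov" (degrees; the focal length in pixels is half the picture's height over the tangent of half this angle, whatever the lens; pixels are square), "cx", "cy" (the principal point, pixels), "D" ([k1, k2, p1, p2, k3] as OpenCV has them; the pictures are not rectified), "rvec" (rotation vector, rad) and "tvec" (3), from world to camera coordinates, as OpenCV has them. Camera axes: x right, y down, z forward; pixel columns grow to the right and rows downward; lengths in m; the calibration is good to about 2 mm. A picture is of the moment at which its call begins. There is no depth.
- bot.job_done(): hands the job in, once; it reports no verdict.
The state is a dict: "time": time; "q": joint angles; "qd": joint speeds; "joint_efforts": joint torques, N m; "ee_pos": TCP position; "tcp_rot": TCP orientation; "wrist_force": force on the tool from outside, world axes, zero at the start; "torque": the same for the moment, N m; "opening": finger opening in m.
Only numpy, scipy, OpenCV 4.12 (cv2) and the standard library are available. Lean on these libraries where they do the work, as an engineer would, in place of code of your own. Each camera call takes 0.05 s, during which the arm holds its last target. There are 200 camera calls.

### The job

The four coffee cups on the shop counter have been put back on the wrong saucers. Change them round so that every cup stands upright in the middle of the saucer of its own colour (copper, brass, silver-grey, blue), using the empty cork coaster to park a cup while its place is still taken. Leave the saucers and the green glass sugar bowl where they are, and knock no cup over.

Things in the scene. Friction and masses are not known exactly. Their poses are not given: they have to be found in the camera images.
- cup_copper: Open handleless coffee cup, red-brown copper with darker rings. Round, 58 mm high; straight wall 58 mm across from 20 mm above its foot up to the rim, narrowing below to a flat foot 42 mm across; wall 3 mm, about 110 g. Origin: centre of the underside of the foot, z up along the axis.
- cup_brass: Open handleless coffee cup, yellow brass with darker rings. Round, 58 mm high; straight wall 58 mm across from 20 mm above its foot up to the rim, narrowing below to a flat foot 42 mm across; wall 3 mm, about 110 g. Origin: centre of the underside of the foot, z up along the axis.
- cup_steel: Open handleless coffee cup, plain silver-grey metal with darker rings. Round, 58 mm high; straight wall 58 mm across from 20 mm above its foot up to the rim, narrowing below to a flat foot 42 mm across; wall 3 mm, about 110 g. Origin: centre of the underside of the foot, z up along the axis.
- cup_blue: Open handleless coffee cup, blue enamel with white rings. Round, 58 mm high; straight wall 58 mm across from 20 mm above its foot up to the rim, narrowing below to a flat foot 42 mm across; wall 3 mm, about 110 g. Origin: centre of the underside of the foot, z up along the axis.
- saucer_copper: Loose round saucer, red-brown copper with darker rings, matching the cup of that colour. 116 mm across, rim 11 mm high, flat inner floor about 72 mm across and 4 mm above its underside (a cup's foot stands 4 mm above the saucer's origin); 200 g, slides if pushed. Origin: centre of the underside, z up. At the start each saucer carries a cup of another colour.
- saucer_brass: Loose round saucer, yellow brass with darker rings, matching the cup of that colour. 116 mm across, rim 11 mm high, flat inner floor about 72 mm across and 4 mm above its underside (a cup's foot stands 4 mm above the saucer's origin); 200 g, slides if pushed. Origin: centre of the underside, z up. At the start each saucer carries a cup of another colour.
- saucer_steel: Loose round saucer, plain silver-grey metal with darker rings, matching the cup of that colour. 116 mm across, rim 11 mm high, flat inner floor about 72 mm across and 4 mm above its underside (a cup's foot stands 4 mm above the saucer's origin); 200 g, slides if pushed. Origin: centre of the underside, z up. At the start each saucer carries a cup of another colour.
- saucer_blue: Loose round saucer, blue enamel with white rings, matching the cup of that colour. 116 mm across, rim 11 mm high, flat inner floor about 72 mm across and 4 mm above its underside (a cup's foot stands 4 mm above the saucer's origin); 200 g, slides if pushed. Origin: centre of the underside, z up. At the start each saucer carries a cup of another colour.
- coaster: Round cork coaster, 100 mm across, 5 mm thick, fixed to the counter and empty at the start: a free spot to park a cup. Origin: centre of its underside (its top is 5 mm higher).
- sugar_bowl: Small green glass sugar bowl with a domed brass lid (one closed piece), 56 mm across, 66 mm high, standing loose among the cups; not to be moved. Origin: centre of its underside. Other small loose ware (bell, candle holder, lidded copper pot, small coffee pot, spoon) stands about, none nearer than 65 mm to the centre of a saucer or the coaster and none higher than 90 mm.
Things that resemble listed ones, but are neither listed nor needed, are in the scene too. Leave any purple look-alike of the cup_copper alone.

How it is judged:
By the outcome, as a careful person would: the job done as asked, in the order asked, and still so for the second after the job is handed in, with the robot touching nothing.
It also fails if it takes over 147 s, if anything falls off the work surface, if the arm or the gripper's body presses on something with over 40 N, if the wrist force passes 120 N, or if a joint passes its speed limit or range.

## Working session

There is one attempt and no reset: what is moved stays moved. The work goes in short steps, Python scripts to look and compute and a shell command to move; the robot and the scene stay as the last step left them, time stands still between calls to the robot, and variables do not carry over. Pictures are saved under pics/ and viewed, about 12 in all and at most 16, crops included, and the job is handed in when it is done.

```bash
mkdir -p pics; ls
cat > h.py <<'E'
import numpy as np, cv2
from workcell import status, camera, bot
def K(c):
    h=c["color"].shape[0]; f=h/2/np.tan(np.radians(c["vfov"]/2))
    return np.array([[f,0,c["cx"]],[0,f,c["cy"]],[0,0,1.]])
def ray(c,uv,z):
    R=cv2.Rodrigues(np.array(c["rvec"],float))[0]; t=np.array(c["tvec"],float)
    p=cv2.undistortPoints(np.array(uv,float).reshape(-1,1,2),K(c),np.array(c["D"],float)).reshape(-1,2)
    d=np.c_[p,np.ones(len(p))]@R; o=-R.T@t
    return o+d*((z-o[2])/d[:,2])[:,None]
def proj(c,P):
    return cv2.projectPoints(np.array(P,float).reshape(-1,1,3),np.array(c["rvec"],float),np.array(c["tvec"],float),K(c),np.array(c["D"],float))[0].reshape(-1,2)
def save(c,n): cv2.imwrite("pics/"+n,cv2.cvtColor(c["color"],cv2.COLOR_RGB2BGR))
E
python3 - <<'E'
from h import *
for n in("top","side"):
    c=camera(n); save(c,n+"0.png")
    R=cv2.Rodrigues(np.array(c["rvec"],float))[0]; print(n,-R.T@np.array(c["tvec"]),R[2],c["vfov"],c["D"])
print(bot.grasp_offset,status.get_obs())
E
```

```text
pics
top [ 0.30313172 -0.01042279  1.03710048] [ 0.16863571  0.01390204 -0.9855804 ] 46.14802785956563 [-0.18198991  0.          0.          0.          0.        ]
side [ 0.36447065 -0.96309751  0.71995182] [ 0.10117741  0.81625883 -0.56875711] 43.61252233527194 [-0.18719602  0.          0.          0.          0.        ]
0.0187 {'time': 0.1, 'q': array([ 7.49422067e+01,  5.00754944e+00,  1.00387083e+01,  9.51009949e+01,
       -4.07329693e-04,  9.00016348e+01]), 'qd': array([ 0.00383728, -0.00952728,  0.22126114,  0.02998103, -0.00708359,
       -0.01692038]), 'joint_efforts': array([-2.00236382e-04, -5.21557546e+01,  4.65655446e+01,  1.60221983e-02,
        1.78583292e-05, -2.36239657e-06]), 'ee_pos': array([0.14283141, 0.5309036 , 0.23065525]), 'tcp_rot': array([ -89.66418263,   89.93016275, -104.7236105 ]), 'wrist_force': array([0.23396046, 1.15388763, 0.04807627]), 'torque': array([-0.04910375,  0.01580838,  0.02606214]), 'opening': 0.08536865098270673}
```

View pics/top0.png

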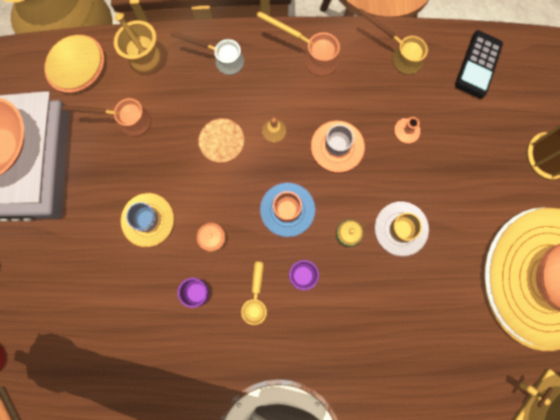

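View pics/side0.png

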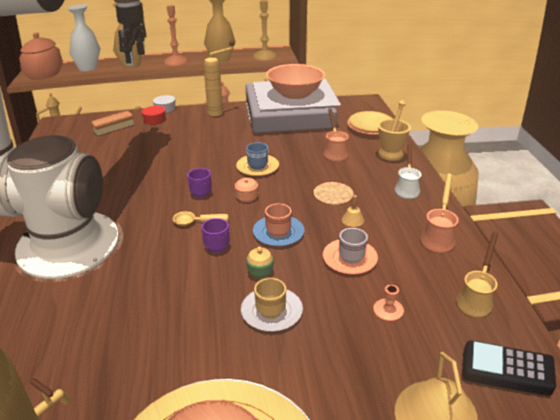

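The top view shows the blue cup on the brass saucer (147,219), the copper cup on the blue saucer (288,208), the steel cup on the copper saucer (338,146) and the brass cup on the steel saucer (402,228). The coaster is at (221,140) and the sugar bowl at (350,233). The purple look-alikes at (193,293) and (304,275), the handled pots along the far edge and the lidded copper pot at (211,236) don't fit the description: wrong colour, handled or lidded.

Order of moves: steel→coaster, copper→copper, blue→blue, brass→brass, steel→steel.

```bash
cat > m.py <<'E'
from h import *
from scipy.optimize import least_squares
def mask(hsv,col):
    H,S,V=cv2.split(hsv)
    return {"blue":(H>98)&(H<122)&(S>60),"copper":((H<13)|(H>175))&(S>60)&(V>150),
     "copperC":((H<14)|(H>172))&(S>60)&(V>90),"brass":(H>17)&(H<32)&(S>90)&(V>100),"steel":(S<60)&(V>70)}[col]
def comp(m,uv,r):
    w=np.zeros(m.shape,np.uint8); cv2.circle(w,tuple(map(int,uv)),r,1,-1)
    n,l,s,_=cv2.connectedComponentsWithStats((m&(w>0)).astype(np.uint8),connectivity=8)
    k=1+np.argmax(s[1:,4]); ys,xs=np.where(l==k); 
    return cv2.convexHull(np.c_[xs,ys].astype(np.float32)).reshape(-1,2)
def circ(P,r=None):
    c0=P[:,:2].mean(0)
    if r: s=least_squares(lambda p:np.hypot(*(P[:,:2]-p).T)-r,c0,loss="soft_l1",f_scale=.001); return s.x,r,np.abs(s.fun).mean()
    s=least_squares(lambda p:np.hypot(*(P[:,:2]-p[:2]).T)-p[2],[*c0,.05],loss="soft_l1",f_scale=.001); return s.x[:2],s.x[2],np.abs(s.fun).mean()
def edge(h):  # dense hull outline
    return np.concatenate([np.linspace(a,b,max(2,int(np.hypot(*(b-a)))),endpoint=False) for a,b in zip(h,np.roll(h,-1,0))])
def saucer(c,hsv,col,uv,r=32):
    return circ(ray(c,edge(comp(mask(hsv,col),uv,r)),.010))
def cup(c,hsv,col,uv,z=.062,r=20):
    P=ray(c,edge(comp(mask(hsv,col),uv,r)),z)
    R=cv2.Rodrigues(np.array(c["rvec"],float))[0]; o=(-R.T@np.array(c["tvec"],float))[:2]
    m=P[:,:2].mean(0); d=(m-o)/np.hypot(*(m-o)); s=(P[:,:2]-m)@d
    return circ(P[s>0.005],.029)
E
python3 - <<'E'
from m import *
c=camera("top"); hsv=cv2.cvtColor(c["color"],cv2.COLOR_RGB2HSV); 
big=cv2.resize(c["color"],None,fx=3,fy=3,interpolation=cv2.INTER_CUBIC)
def draw(x,r,z):
    a=np.linspace(0,6.283,60); q=proj(c,np.c_[x[0]+r*np.cos(a),x[1]+r*np.sin(a),0*a+z])
    cv2.polylines(big,[np.int32(q*3+1)],True,(0,255,0),1)
for k,uv in dict(blue=(288,208),copper=(338,146),brass=(147,219),steel=(402,228)).items():
    x,r,e=saucer(c,hsv,k,uv); print("saucer",k,x.round(4),r.round(4),e.round(4)); draw(x,r,.01)
for k,uv in dict(blue=(143,217),copper=(287,206),brass=(404,228),steel=(339,138)).items():
    x,r,e=cup(c,hsv,"copperC" if k=="copper" else k,uv); print("cup",k,x.round(4),e.round(4)); draw(x,r,.062)
h=comp((hsv[...,0]>10)&(hsv[...,0]<22)&(hsv[...,2]>130),(221,140),28);x,r,e=circ(ray(c,edge(h),.005)); print("coaster",x,r,e); draw(x,r,.005)
print("bowl",ray(c,[(350,232)],.06))
i=big[330:330+480,330:330+960+60]; i=cv2.resize(i,(800,int(480*800/i.shape[1])),interpolation=cv2.INTER_AREA)
cv2.imwrite("pics/fit.png",i[...,::-1])
from scipy.spatial.transform import Rotation as Ro
print(Ro.from_euler("xyz",status.get_obs()["tcp_rot"],degrees=True).as_matrix().round(3))
E
```

```text
saucer blue [ 0.4856 -0.027 ] 0.0562 0.0002
saucer copper [ 0.6248 -0.1389] 0.061 0.0005
saucer brass [0.4687 0.2753] 0.0572 0.0005
saucer steel [ 0.4405 -0.2689] 0.0575 0.0003
cup blue [0.4608 0.2539] 0.0015
cup copper [ 0.4829 -0.0256] 0.0003
cup brass [ 0.4366 -0.2671] 0.0005
cup steel [ 0.6228 -0.1358] 0.0013
coaster [0.6441042  0.11568128] 0.06251010867992891 0.0009352440428275156
bowl [[ 0.42797969 -0.15101576  0.06      ]]
[[-0.     0.26   0.966]
 [-0.001  0.966 -0.26 ]
 [-1.    -0.001 -0.   ]]
```

View pics/fit.png

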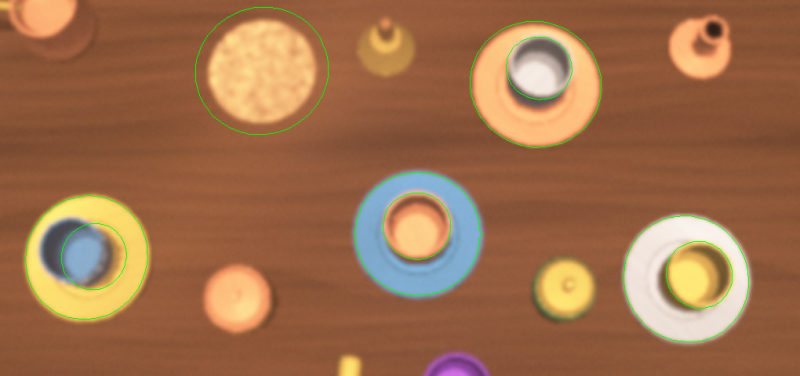

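The overlay fits all four saucers and three of the cups. The blue cup's dark parts were missed, and the coaster mask took in wood, so I'm redoing those two with better masks and checking against the side view.

Run:
```python
from m import *
c=camera("top"); hsv=cv2.cvtColor(c["color"],cv2.COLOR_RGB2HSV); H,S,V=cv2.split(hsv)
for p in [(221,140),(221,170),(338,168),(338,180),(133,214),(143,217),(160,224)]: print(p,hsv[p[1],p[0]])
big=cv2.resize(c["color"],None,fx=3,fy=3,interpolation=cv2.INTER_CUBIC)
def draw(x,r,z,c=c,big=big):
    a=np.linspace(0,6.283,60); q=proj(c,np.c_[x[0]+r*np.cos(a),x[1]+r*np.sin(a),0*a+z])
    cv2.polylines(big,[np.int32(q*3+1)],True,(0,255,0),1)
for z,n,m,uv,r in((.005,"coaster",(V>165),(221,140),30),(.01,"copper s",(V>165)|(S<60),(338,146),33)):
    x,r,e=circ(ray(c,edge(comp(m,uv,r)),z)); print(n,x,r,e); draw(x,r,z)
m=((H>35)&(H<150))|(S<60)
P=ray(c,edge(comp(m,(141,216),19)),.062); d=(P[:,:2]-P[:,:2].mean(0))@np.array([.57,.82])
x,r,e=circ(P[d>.003],.029); print("cup blue",x,e); draw(x,r,.062)
s=camera("side"); b2=cv2.resize(s["color"],None,fx=3,fy=3,interpolation=cv2.INTER_CUBIC)
for q in((x[0],x[1]),(.4829,-.0256),(.4366,-.2671),(.6228,-.1358)): draw(q,.029,.062,s,b2); draw(q,.021,.004,s,b2)
A=big[540:780,330:630]; A=cv2.resize(A,(400,320)); B=big[330:570,560:1160][:, :]; B=cv2.resize(B,(400,160))
C=cv2.resize(b2[400:1000,650:1200],(400,436))
o=np.zeros((480,800,3),np.uint8); o[:320,:400]=A;o[320:480,:400]=B;o[:436,400:]=C
cv2.imwrite("pics/fit2.png",o[...,::-1])
```

```text
(221, 140) [ 17 124 248]
(221, 170) [ 11 156 154]
(338, 168) [ 15 129 254]
(338, 180) [ 10 155 146]
(133, 214) [135  19  80]
(143, 217) [104  85 207]
(160, 224) [ 19 154 233]
coaster [0.64318044 0.11371484] 0.05286958749336861 0.0017185512722457607
copper s [ 0.62415601 -0.13896583] 0.059887845740347695 0.00028864005419020257
cup blue [0.46661389 0.27344657] 0.000884215865767638
```

View pics/fit2.png

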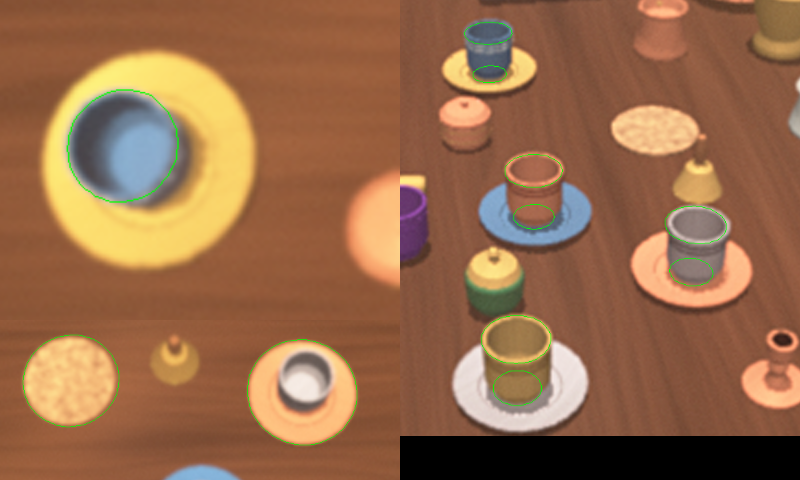

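Cup rims match in both views. The jaw direction is close to world y and clear of neighbours everywhere, so the yaw can stay as it is. First move is towards the steel cup.

```bash
cat > to.py <<'E'
import sys; from h import *
from scipy.spatial.transform import Rotation as Ro
o=status.get_obs(); R=Ro.from_euler("xyz",o["tcp_rot"],degrees=True)
print("t",o["time"],"pos",o["ee_pos"].round(4),"open",o["opening"].round(4),"q",o["q"].round(0),"F",o["wrist_force"].round(1))
for a in sys.argv[1:]:
    p=np.array(list(map(float,a.split(",")))); print(a,"shift mm",(R.inv().apply(p-o["ee_pos"])*1000).round(1))
E
python3 -m jog '5 -30 36 0;15 -70 86 0;25 -110 135 0;35 -150 184 0;45 -190 233 0;55 -230 282 0;65 -270 331 0;70 -290 356 0' 1 30
python3 to.py .6228,-.1358,.14
```

```text
time: 1.25
ee_pos: [0.4122, 0.1563, 0.1609]
tcp_rot: [-16.1, 90.0, -31.3]
wrist_force: [0.6, 0.2, 0.4]
opening: 0.0853Traceback (most recent call last):
  File "to.py", line 4, in <module>
    print("t",o["time"],"pos",o["ee_pos"].round(4),"open",o["opening"].round(4),"q",o["q"].round(0),"F",o["wrist_force"].round(1))
                                                          ^^^^^^^^^^^^^^^^^^
AttributeError: 'float' object has no attribute 'round'
```

```bash
sed -i 's/o\["opening"\].round(4)/round(float(o["opening"]),4)/' to.py; python3 to.py .6228,-.1358,.14
```

```text
t 1.25 pos [0.4122 0.1563 0.1609] open 0.0853 q [ 21. -11. -13.  88.  -0.  36.] F [0.6 0.2 0.4]
.6228,-.1358,.14 shift mm [  21.  -227.   279.6]
```

```bash
python3 -m jog '3 -33 41 0;8 -70 87 0;12 -110 136 0;16 -150 185 0;20 -185 228 0;21 -210 259 0;21 -227 280 0;21 -227 280 0'
python3 to.py .6228,-.1358,.022
```

```text
time: 2.25
ee_pos: [0.6231, -0.1348, 0.1393]
tcp_rot: [-172.3, 89.9, 172.5]
wrist_force: [0.3, 0.4, 0.1]
opening: 0.0858
t 2.25 pos [ 0.6231 -0.1348  0.1393] open 0.0858 q [-12.  16.  13.  87.  -0.   3.] F [0.3 0.4 0.1]
.6228,-.1358,.022 shift mm [ 1.173e+02 -1.000e+00  1.000e-01]
```

```bash
python3 -m jog '20 -1 0 0;45 -1 0 0;65 -1 0 0;85 -1 0 0;100 -1 0 0;110 -1 0 0;117 -1 0 0;117 -1 0 0'
python3 -m jog '0 0 0 0;0 0 0 0;0 0 0 0;0 0 0 0;0 0 0 0;0 0 0 0;0 0 0 0;0 0 0 0' 0.5 30
python3 - <<'E'
from h import *
s=camera("side"); i=cv2.resize(s["color"][180:320,240:440],(800,560),interpolation=cv2.INTER_CUBIC); cv2.imwrite("pics/g1.png",i[...,::-1])
E
python3 to.py
```

```text
time: 3.25
ee_pos: [0.6224, -0.1343, 0.023]
tcp_rot: [-177.4, 90.0, 167.6]
wrist_force: [-0.0, -0.2, 0.8]
opening: 0.0855
time: 4.25
ee_pos: [0.623, -0.1345, 0.0242]
tcp_rot: [2.9, 89.9, -12.2]
wrist_force: [-0.1, -0.8, 5.5]
opening: 0.0578
t 4.3 pos [ 0.623  -0.1345  0.0242] open 0.0579 q [-12.  18.   2.  74.   0.   3.] F [-1.1 -0.7  6.4]
```

View pics/g1.png

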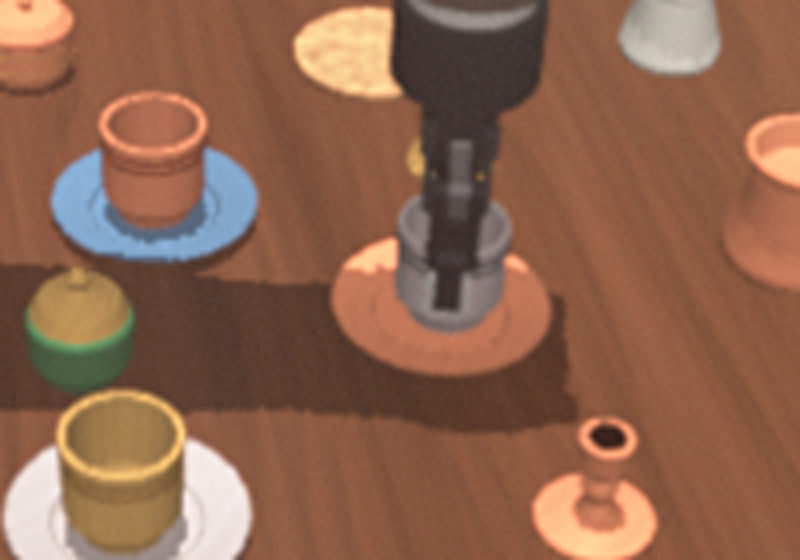

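The gripper holds the steel cup at 57.8 mm, as expected. Lifting it.

```bash
python3 -m jog '-8 0 0 0;-25 0 0 0;-45 0 0 0;-65 0 0 0;-85 0 0 0;-100 0 0 0;-110 0 0 0;-110 0 0 0'
python3 to.py .6432,.1137,.135
```

```text
time: 5.3
ee_pos: [0.6228, -0.1344, 0.1341]
tcp_rot: [2.6, 89.9, -12.4]
wrist_force: [1.0, -0.6, -1.3]
opening: 0.0577
t 5.3 pos [ 0.6228 -0.1344  0.1341] open 0.0577 q [-12.  16.  12.  86.  -0.   3.] F [ 1.  -0.6 -1.3]
.6432,.1137,.135 shift mm [ -1.  244.9 -44.7]
```

```bash
python3 -m jog '0 20 -4 0;-1 60 -11 0;-1 105 -19 0;-1 150 -27 0;-1 190 -35 0;-1 223 -41 0;-1 240 -44 0;-1 245 -45 0'
python3 -m jog '0 0 0 0;10 0 0 0;30 0 0 0;50 0 0 0;70 0 0 0;85 0 0 0;95 0 0 0;95 0 0 0'
python3 to.py .6432,.1137,.026
python3 - <<'E'
from h import *
s=camera("side"); i=cv2.resize(s["color"][130:270,240:440],(800,560),interpolation=cv2.INTER_CUBIC); cv2.imwrite("pics/g2.png",i[...,::-1])
E
```

```text
time: 6.3
ee_pos: [0.6424, 0.1149, 0.1337]
tcp_rot: [-148.5, 89.9, -163.5]
wrist_force: [-0.7, -0.2, -1.1]
opening: 0.0579
time: 7.3
ee_pos: [0.6423, 0.1138, 0.0385]
tcp_rot: [-155.9, 89.9, -171.0]
wrist_force: [-0.2, 0.0, -0.3]
opening: 0.058
t 7.3 pos [0.6423 0.1138 0.0385] open 0.058 q [10. 20.  6. 76.  0. 25.] F [-0.2  0.  -0.3]
.6432,.1137,.026 shift mm [12.5  0.1  0.9]
```

View pics/g2.png

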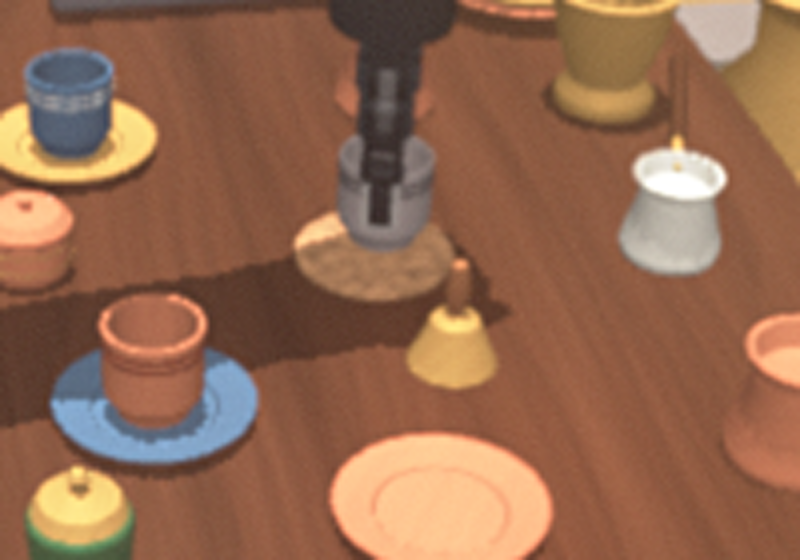

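The steel cup hangs upright over the coaster. I'll lower it the last 13 mm, release and back up.

```bash
python3 -m jog '3 0 1 0;6 0 1 0;9 0 1 0;11 0 1 0;12 0 1 0;13 0 1 0;13 0 1 0;13 0 1 0'
python3 -m jog '0 0 0 0;0 0 0 0;0 0 0 0;0 0 0 0;0 0 0 0;0 0 0 0;0 0 0 0;0 0 0 0' 1
python3 -m jog '-8 0 0 0;-25 0 0 0;-50 0 0 0;-75 0 0 0;-95 0 0 0;-105 0 0 0;-110 0 0 0;-110 0 0 0'
python3 to.py .4829,-.0256,.135
```

```text
time: 8.35
ee_pos: [0.6437, 0.1137, 0.0264]
tcp_rot: [31.2, 90.0, 16.1]
wrist_force: [-0.4, -0.1, -0.6]
opening: 0.0578
time: 9.35
ee_pos: [0.6436, 0.1137, 0.0263]
tcp_rot: [136.7, 90.0, 121.6]
wrist_force: [-0.9, 0.3, 0.2]
opening: 0.0854
time: 10.35
ee_pos: [0.6436, 0.1137, 0.1362]
tcp_rot: [-147.2, 90.0, -162.3]
wrist_force: [0.3, 0.5, -0.2]
opening: 0.0856
t 10.35 pos [0.6436 0.1137 0.1362] open 0.0856 q [10. 19. 15. 87. -0. 25.] F [ 0.3  0.5 -0.2]
.4829,-.0256,.135 shift mm [   1.2 -176.3 -119. ]
```

```bash
python3 -m jog '0 -18 -12 0;1 -55 -37 0;1 -95 -64 0;1 -130 -88 0;1 -155 -105 0;1 -170 -115 0;1 -176 -119 0;1 -176 -119 0'
python3 to.py .4829,-.0256,.022
```

```text
time: 11.35
ee_pos: [0.4832, -0.0253, 0.1352]
tcp_rot: [78.4, 90.0, 63.3]
wrist_force: [-0.4, 0.3, -0.3]
opening: 0.0856
t 11.35 pos [ 0.4832 -0.0253  0.1352] open 0.0856 q [ -3.  -5. -10.  84.   0.  12.] F [-0.4  0.3 -0.3]
.4829,-.0256,.022 shift mm [113.2  -0.4  -0.3]
```

```bash
python3 -m jog '18 0 0 0;43 0 0 0;65 0 0 0;85 0 0 0;98 0 0 0;107 0 0 0;112 0 0 0;112 0 0 0'
python3 -m jog '0 0 0 0;0 0 0 0;0 0 0 0;0 0 0 0;0 0 0 0;0 0 0 0;0 0 0 0;0 0 0 0' 0.5 30
python3 -m jog '-8 0 0 0;-25 0 0 0;-45 0 0 0;-65 0 0 0;-85 0 0 0;-100 0 0 0;-110 0 0 0;-110 0 0 0'
python3 to.py .6242,-.139,.135
python3 - <<'E'
from h import *
s=camera("side"); i=s["color"][120:330,160:440]; j=camera("top")["color"][100:310,120:440]
i=cv2.resize(i,(480,360));j=cv2.resize(j,(320,210)); o=np.zeros((360,800,3),np.uint8); o[:,:480]=i;o[:210,480:]=j
cv2.imwrite("pics/g3.png",o[...,::-1])
E
```

```text
time: 12.35
ee_pos: [0.4831, -0.0253, 0.0233]
tcp_rot: [40.0, 90.0, 24.9]
wrist_force: [-0.6, 1.1, -0.0]
opening: 0.0854
time: 13.35
ee_pos: [0.4835, -0.0254, 0.0241]
tcp_rot: [12.2, 89.9, -2.9]
wrist_force: [-1.4, 0.2, 6.3]
opening: 0.0578
time: 14.35
ee_pos: [0.4833, -0.0254, 0.1339]
tcp_rot: [12.6, 89.9, -2.4]
wrist_force: [-0.5, -0.2, -0.5]
opening: 0.0577
t 14.35 pos [ 0.4833 -0.0254  0.1339] open 0.0577 q [ -3.  -5. -11.  84.   0.  12.] F [-0.5 -0.2 -0.5]
.6242,-.139,.135 shift mm [ -1.  -73.1 165.6]
```

View pics/g3.png

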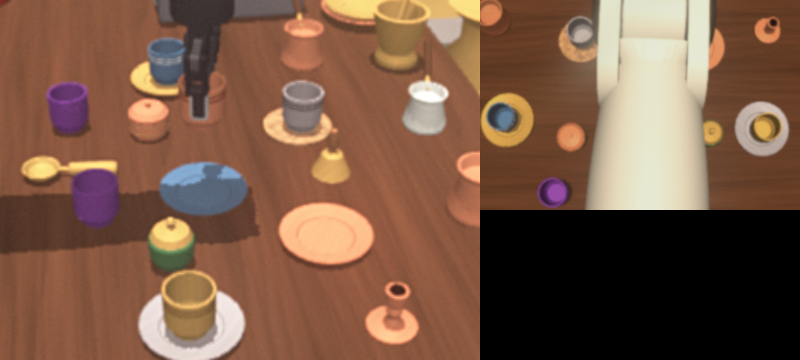

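The copper cup is up and hanging straight. Carrying it to the copper saucer.

```bash
python3 -m jog '0 -7 15 0;-1 -22 50 0;-1 -38 86 0;-1 -52 118 0;-1 -63 143 0;-1 -70 159 0;-1 -73 166 0;-1 -73 166 0'
python3 -m jog '0 0 0 0;10 0 0 0;30 0 0 0;50 0 0 0;70 0 0 0;85 0 0 0;95 0 0 0;95 0 0 0'
python3 to.py .6242,-.139,.025
python3 - <<'E'
from h import *
s=camera("side"); i=cv2.resize(s["color"][180:320,240:440],(800,560),interpolation=cv2.INTER_CUBIC); cv2.imwrite("pics/g4.png",i[...,::-1])
E
```

```text
time: 15.45
ee_pos: [0.6244, -0.1394, 0.1335]
tcp_rot: [-178.0, 89.9, 166.9]
wrist_force: [-0.3, 0.8, -0.5]
opening: 0.0581
time: 16.45
ee_pos: [0.624, -0.1389, 0.0385]
tcp_rot: [-177.9, 89.9, 167.0]
wrist_force: [-0.5, -0.4, -0.4]
opening: 0.058
t 16.45 pos [ 0.624  -0.1389  0.0385] open 0.058 q [-13.  18.   4.  76.   0.   3.] F [-0.5 -0.4 -0.4]
.6242,-.139,.025 shift mm [13.5 -0.1  0.3]
```

View pics/g4.png

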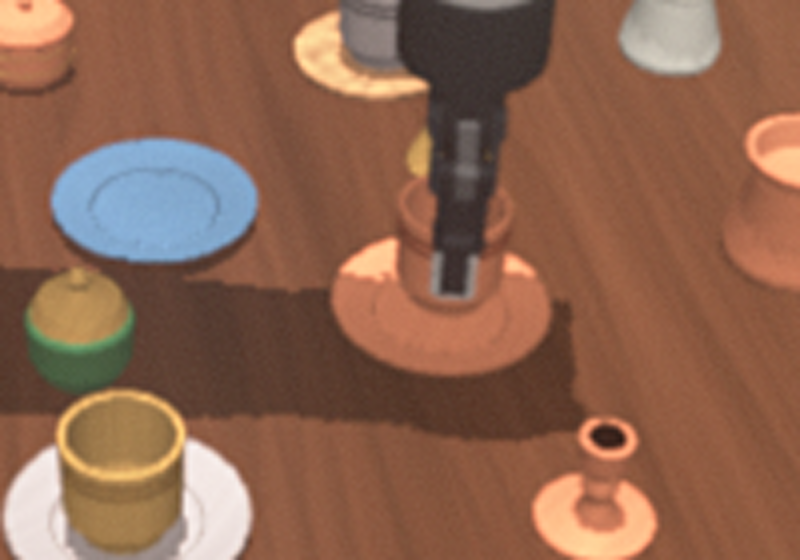

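```bash
python3 -m jog '3 0 0 0;6 0 0 0;9 0 0 0;11 0 0 0;13 0 0 0;14 0 0 0;14 0 0 0;14 0 0 0'
python3 -m jog '0 0 0 0;0 0 0 0;0 0 0 0;0 0 0 0;0 0 0 0;0 0 0 0;0 0 0 0;0 0 0 0' 1
python3 -m jog '-8 0 0 0;-25 0 0 0;-50 0 0 0;-75 0 0 0;-95 0 0 0;-105 0 0 0;-110 0 0 0;-110 0 0 0'
python3 to.py .4666,.2734,.135
```

```text
time: 17.5
ee_pos: [0.6244, -0.139, 0.0254]
tcp_rot: [-4.0, 90.0, -19.1]
wrist_force: [0.2, 0.5, -1.1]
opening: 0.058
time: 18.5
ee_pos: [0.6243, -0.139, 0.0253]
tcp_rot: [171.9, 90.0, 156.9]
wrist_force: [-0.0, -0.4, 0.1]
opening: 0.0851
time: 19.5
ee_pos: [0.6243, -0.139, 0.1352]
tcp_rot: [-174.1, 90.0, 170.9]
wrist_force: [-0.1, 0.1, 0.3]
opening: 0.0857
t 19.5 pos [ 0.6243 -0.139   0.1352] open 0.0857 q [-13.  17.  13.  86.  -0.   3.] F [-0.1  0.1  0.3]
.4666,.2734,.135 shift mm [ 2.000e-01  3.573e+02 -2.594e+02]
```

```bash
python3 -m jog '0 20 -14 0;0 60 -43 0;0 105 -76 0;0 155 -112 0;0 205 -149 0;0 255 -185 0;0 300 -218 0;0 335 -243 0'
python3 -m jog '0 15 -11 0;0 22 -16 0;0 22 -16 0;0 22 -16 0;0 22 -16 0;0 22 -16 0;0 22 -16 0;0 22 -16 0'
python3 to.py .4666,.2734,.022
```

```text
time: 20.5
ee_pos: [0.4753, 0.2494, 0.1345]
tcp_rot: [-142.9, 89.9, -157.9]
wrist_force: [-0.2, 0.0, -0.2]
opening: 0.0851
time: 21.5
ee_pos: [0.467, 0.273, 0.1353]
tcp_rot: [-17.7, 90.0, -32.7]
wrist_force: [-0.5, 0.5, -0.8]
opening: 0.0853
t 21.5 pos [0.467  0.273  0.1353] open 0.0853 q [30.  3. -3. 84. -0. 45.] F [-0.5  0.5 -0.8]
.4666,.2734,.022 shift mm [113.3   0.3  -0.5]
```

```bash
python3 -m jog '18 0 0 0;43 0 0 0;65 0 0 0;85 0 0 0;98 0 0 0;107 0 0 0;112 0 0 0;112 0 0 0'
python3 -m jog '0 0 0 0;0 0 0 0;0 0 0 0;0 0 0 0;0 0 0 0;0 0 0 0;0 0 0 0;0 0 0 0' 0.5 30
python3 -m jog '-8 0 0 0;-25 0 0 0;-45 0 0 0;-65 0 0 0;-85 0 0 0;-100 0 0 0;-110 0 0 0;-110 0 0 0'
python3 to.py .4856,-.027,.135
```

```text
time: 22.5
ee_pos: [0.467, 0.2731, 0.0233]
tcp_rot: [22.6, 90.0, 7.6]
wrist_force: [-0.2, 0.9, 0.1]
opening: 0.0856
time: 23.5
ee_pos: [0.4674, 0.2733, 0.0242]
tcp_rot: [45.9, 89.9, 30.8]
wrist_force: [-0.9, 0.0, 6.4]
opening: 0.0566
time: 24.5
ee_pos: [0.4672, 0.2732, 0.1339]
tcp_rot: [42.9, 89.9, 27.9]
wrist_force: [1.0, 1.1, -1.8]
opening: 0.0572
t 24.5 pos [0.4672 0.2732 0.1339] open 0.0572 q [30.  3. -3. 84. -0. 45.] F [ 1.   1.1 -1.8]
.4856,-.027,.135 shift mm [  -1.2 -285.1   95.7]
```

```bash
python3 -m jog '0 -25 8 0;-1 -70 23 0;-1 -120 40 0;-1 -170 57 0;-1 -215 72 0;-1 -255 86 0;-1 -278 93 0;-1 -285 96 0'
python3 -m jog '0 0 0 0;10 0 0 0;30 0 0 0;50 0 0 0;70 0 0 0;85 0 0 0;95 0 0 0;95 0 0 0'
python3 to.py .4856,-.027,.025
python3 - <<'E'
from h import *
s=camera("side"); i=cv2.resize(s["color"][140:320,200:440],(800,600),interpolation=cv2.INTER_CUBIC); cv2.imwrite("pics/g5.png",i[...,::-1])
E
```

```text
time: 25.5
ee_pos: [0.4852, -0.0283, 0.1335]
tcp_rot: [-167.8, 89.9, 177.0]
wrist_force: [-0.5, 0.2, -0.5]
opening: 0.0564
time: 26.5
ee_pos: [0.4853, -0.0269, 0.0387]
tcp_rot: [-168.9, 89.9, 176.1]
wrist_force: [0.3, 0.0, -0.5]
opening: 0.0569
t 26.5 pos [ 0.4853 -0.0269  0.0387] open 0.0569 q [ -3.  -3. -19.  74.   0.  12.] F [ 0.3  0.  -0.5]
.4856,-.027,.025 shift mm [13.7 -0.   0.4]
```

View pics/g5.png

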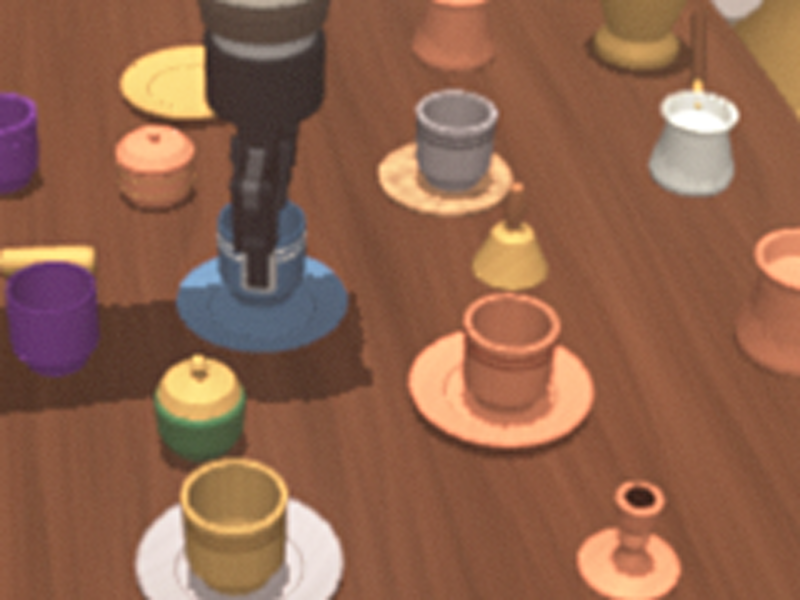

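```bash
python3 -m jog '3 0 0 0;6 0 0 0;9 0 0 0;11 0 0 0;13 0 0 0;14 0 0 0;14 0 0 0;14 0 0 0'
python3 -m jog '0 0 0 0;0 0 0 0;0 0 0 0;0 0 0 0;0 0 0 0;0 0 0 0;0 0 0 0;0 0 0 0' 1
python3 -m jog '-8 0 0 0;-25 0 0 0;-50 0 0 0;-75 0 0 0;-95 0 0 0;-105 0 0 0;-110 0 0 0;-110 0 0 0'
python3 to.py .4366,-.2671,.135
```

```text
time: 27.55
ee_pos: [0.4857, -0.0271, 0.0254]
tcp_rot: [15.1, 90.0, 0.1]
wrist_force: [-0.1, -0.7, -1.2]
opening: 0.057
time: 28.55
ee_pos: [0.4856, -0.0271, 0.0253]
tcp_rot: [-171.2, 90.0, 173.8]
wrist_force: [0.5, -0.0, 0.5]
opening: 0.0853
time: 29.55
ee_pos: [0.4856, -0.0271, 0.1352]
tcp_rot: [-162.9, 90.0, -177.9]
wrist_force: [-0.6, -0.1, -0.2]
opening: 0.0852
t 29.55 pos [ 0.4856 -0.0271  0.1352] open 0.0852 q [ -3.  -5. -10.  84.  -0.  12.] F [-0.6 -0.1 -0.2]
.4366,-.2671,.135 shift mm [ 2.000e-01 -2.445e+02  1.500e+01]
```

```bash
python3 -m jog '0 -25 2 0;0 -70 4 0;0 -120 7 0;0 -165 10 0;0 -205 12 0;0 -232 14 0;0 -244 15 0;0 -244 15 0'
python3 - <<'E'
from m import *
c=camera("top"); save(c,"top5.png"); s=camera("side"); big=np.zeros((600,800,3),np.uint8)
def crop(c,x,y):
    i=cv2.resize(c["color"],None,fx=4,fy=4,interpolation=cv2.INTER_CUBIC)
    for q in((.6242,-.139),(.4856,-.027)):
        for r,z in((.058,.01),(.029,.062),(.021,.004)):
            a=np.linspace(0,6.283,60); p=proj(c,np.c_[q[0]+r*np.cos(a),q[1]+r*np.sin(a),0*a+z]); cv2.polylines(i,[np.int32(p*4+1.5)],True,(0,255,0),1)
    return i[4*y:4*y+600,4*x:4*x+400]
big[:,:400]=crop(c,265,110); big[:,400:]=crop(s,270,180)
cv2.imwrite("pics/chk.png",big[...,::-1])
E
python3 to.py .4366,-.2671,.022
```

```text
time: 30.55
ee_pos: [0.4365, -0.2666, 0.1347]
tcp_rot: [156.3, 89.9, 141.2]
wrist_force: [0.3, 0.4, 0.1]
opening: 0.0856
t 30.65 pos [ 0.4368 -0.2658  0.135 ] open 0.0852 q [-31.  -1.  -7.  84.   0. -16.] F [ 0.2 -0.4  0.2]
.4366,-.2671,.022 shift mm [113.   -1.4   0.2]
```

View pics/chk.png

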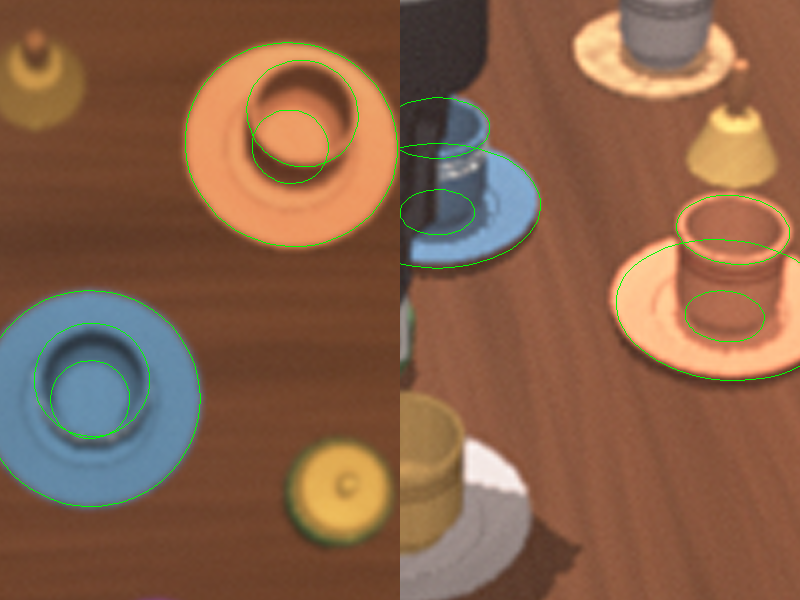

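Blue is exactly centred. Copper looks within a few mm, but the side view hints at an offset, so I'll measure it: saucer ellipse centre against cup rim in each view.

Run:
```python
from m import *
for n,uv,ub in(("top",(338,146),None),("side",(350,255),None)):
    c=camera(n); hsv=cv2.cvtColor(cv2.GaussianBlur(c["color"],(3,3),0),cv2.COLOR_RGB2HSV); H,S,V=cv2.split(hsv)
    for t in (175,195):
        m=(V>t)&(H<25)
        h=comp(m,uv,37 if n=="side" else 32); E=edge(h)
        if n=="side": E=E[E[:,1]>248]   # rim in front of cup only
        P=ray(c,E,.011); print(n,t,circ(P,.058)[0].round(4),circ(P,.058)[2].round(4),circ(P)[1].round(4))
```

```text
top 175 [ 0.6238 -0.1387] 0.0005 0.0576
top 195 [ 0.6237 -0.1389] 0.0016 0.0565
side 175 [ 0.6225 -0.1356] 0.0008 0.0594
side 195 [ 0.6228 -0.1351] 0.0004 0.0581
```

Copper's offset is about 1 mm from the top and 3 to 4 mm from the side, which is near calibration error, so I'm leaving it. On to the brass cup.

```bash
python3 -m jog '18 -1 0 0;43 -1 0 0;65 -1 0 0;85 -1 0 0;98 -1 0 0;107 -1 0 0;112 -1 0 0;112 -1 0 0'
python3 -m jog '0 0 0 0;0 0 0 0;0 0 0 0;0 0 0 0;0 0 0 0;0 0 0 0;0 0 0 0;0 0 0 0' 0.5 30
python3 -m jog '-8 0 0 0;-25 0 0 0;-45 0 0 0;-65 0 0 0;-85 0 0 0;-100 0 0 0;-110 0 0 0;-110 0 0 0'
python3 to.py .4687,.2753,.135
```

```text
time: 31.75
ee_pos: [0.4365, -0.2676, 0.0233]
tcp_rot: [3.4, 90.0, -11.6]
wrist_force: [0.3, 0.1, 0.2]
opening: 0.0858
time: 32.75
ee_pos: [0.4369, -0.2679, 0.0241]
tcp_rot: [-18.7, 89.9, -33.8]
wrist_force: [-0.8, 0.2, 5.8]
opening: 0.058
time: 33.75
ee_pos: [0.4367, -0.2677, 0.1339]
tcp_rot: [-15.8, 89.9, -30.9]
wrist_force: [-0.3, 0.0, -1.7]
opening: 0.058
t 33.75 pos [ 0.4367 -0.2677  0.1339] open 0.058 q [-32.  -1.  -7.  84.   0. -16.] F [-0.3  0.  -1.7]
.4687,.2753,.135 shift mm [  -1.3  532.7 -110.2]
```

```bash
python3 -m jog '0 15 -3 0;-1 45 -9 0;-1 85 -18 0;-1 130 -27 0;-1 180 -37 0;-1 230 -48 0;-1 280 -58 0;-1 330 -68 0'
python3 -m jog '0 48 -10 0;0 90 -19 0;0 130 -27 0;0 162 -34 0;0 186 -39 0;0 198 -41 0;0 203 -42 0;0 203 -42 0'
python3 -m jog '0 0 0 0;10 0 0 0;30 0 0 0;50 0 0 0;70 0 0 0;85 0 0 0;95 0 0 0;95 0 0 0'
python3 to.py .4687,.2753,.025
python3 - <<'E'
from h import *
s=camera("side"); i=cv2.resize(s["color"][100:250,180:380],(800,600),interpolation=cv2.INTER_CUBIC); cv2.imwrite("pics/g6.png",i[...,::-1])
E
```

```text
time: 34.75
ee_pos: [0.4556, 0.071, 0.1337]
tcp_rot: [-163.5, 90.0, -178.5]
wrist_force: [-0.1, -0.9, -0.9]
opening: 0.0579
time: 35.75
ee_pos: [0.4686, 0.2754, 0.1341]
tcp_rot: [-118.9, 90.0, -134.0]
wrist_force: [-0.1, -0.6, -0.5]
opening: 0.058
time: 36.75
ee_pos: [0.4684, 0.2755, 0.0387]
tcp_rot: [-134.6, 89.9, -149.7]
wrist_force: [0.1, 0.5, 0.4]
opening: 0.0579
t 36.75 pos [0.4684 0.2755 0.0387] open 0.0579 q [ 30.   5. -11.  74.   0.  46.] F [0.1 0.5 0.4]
.4687,.2753,.025 shift mm [13.7 -0.1  0.3]
```

View pics/g6.png

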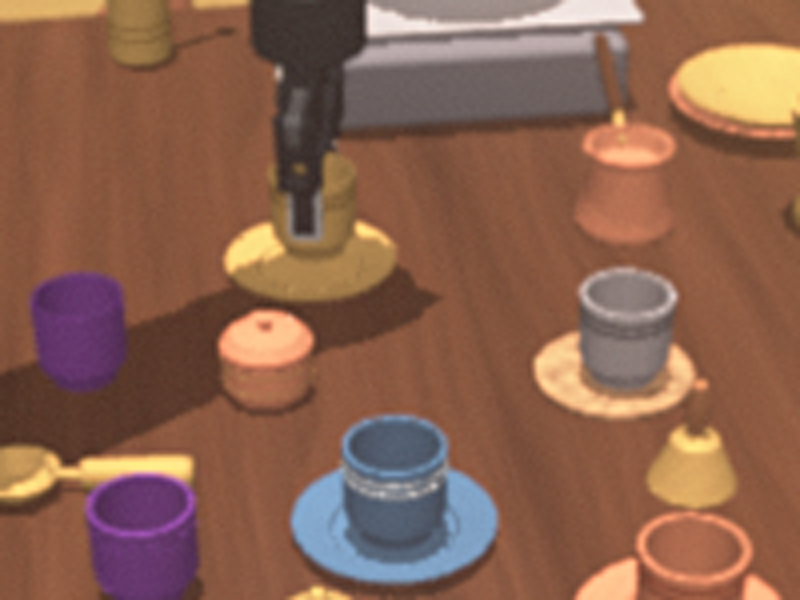

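The brass cup hangs centred over the brass saucer. Placing it, then fetching the steel cup.

```bash
python3 -m jog '3 0 0 0;6 0 0 0;9 0 0 0;11 0 0 0;13 0 0 0;14 0 0 0;14 0 0 0;14 0 0 0'
python3 -m jog '0 0 0 0;0 0 0 0;0 0 0 0;0 0 0 0;0 0 0 0;0 0 0 0;0 0 0 0;0 0 0 0' 1
python3 -m jog '-8 0 0 0;-25 0 0 0;-50 0 0 0;-75 0 0 0;-95 0 0 0;-105 0 0 0;-110 0 0 0;-110 0 0 0'
python3 to.py .6437,.1137,.135
```

```text
time: 37.8
ee_pos: [0.4687, 0.2757, 0.0254]
tcp_rot: [48.8, 90.0, 33.8]
wrist_force: [1.4, 0.3, -1.3]
opening: 0.0579
time: 38.8
ee_pos: [0.4687, 0.2757, 0.0253]
tcp_rot: [83.0, 90.0, 67.9]
wrist_force: [0.1, -0.8, -0.7]
opening: 0.0853
time: 39.8
ee_pos: [0.4687, 0.2757, 0.1352]
tcp_rot: [-121.7, 90.0, -136.8]
wrist_force: [-0.1, -0.2, 0.4]
opening: 0.0853
t 39.8 pos [0.4687 0.2757 0.1352] open 0.0853 q [30.  3. -2. 84. -0. 46.] F [-0.1 -0.2  0.4]
.6437,.1137,.135 shift mm [ 2.000e-01 -1.110e+02  2.111e+02]
```

```bash
python3 -m jog '0 -10 19 0;0 -30 57 0;0 -55 105 0;0 -78 149 0;0 -96 183 0;0 -107 204 0;0 -111 211 0;0 -111 211 0'
python3 -m jog '18 0 0 0;43 0 0 0;65 0 0 0;85 0 0 0;98 0 0 0;107 0 0 0;111 0 0 0;111 0 0 0'
python3 -m jog '0 0 0 0;0 0 0 0;0 0 0 0;0 0 0 0;0 0 0 0;0 0 0 0;0 0 0 0;0 0 0 0' 0.5 30
python3 -m jog '-8 0 0 0;-25 0 0 0;-45 0 0 0;-65 0 0 0;-85 0 0 0;-100 0 0 0;-110 0 0 0;-110 0 0 0'
python3 to.py .4405,-.2689,.135
```

```text
time: 40.8
ee_pos: [0.6436, 0.1131, 0.1346]
tcp_rot: [-157.0, 89.9, -172.1]
wrist_force: [0.3, -0.6, -0.4]
opening: 0.0853
time: 41.8
ee_pos: [0.6438, 0.1137, 0.0245]
tcp_rot: [26.1, 90.0, 11.0]
wrist_force: [0.6, 0.5, 0.5]
opening: 0.0852
time: 42.8
ee_pos: [0.6441, 0.1137, 0.0251]
tcp_rot: [19.2, 89.9, 4.2]
wrist_force: [-1.2, -0.8, 5.5]
opening: 0.0575
time: 43.8
ee_pos: [0.644, 0.1137, 0.135]
tcp_rot: [24.2, 89.9, 9.1]
wrist_force: [1.3, -0.2, -1.5]
opening: 0.0577
t 43.8 pos [0.644  0.1137 0.135 ] open 0.0577 q [10. 19. 15. 87. -0. 25.] F [ 1.3 -0.2 -1.5]
.4405,-.2689,.135 shift mm [-2.000e-01 -4.224e+02 -9.710e+01]
```

```bash
python3 -m jog '0 -15 -3 0;0 -45 -10 0;0 -85 -20 0;0 -130 -30 0;0 -180 -41 0;0 -230 -53 0;0 -280 -64 0;0 -322 -74 0'
python3 -m jog '0 -35 -8 0;0 -62 -14 0;0 -82 -19 0;0 -94 -22 0;0 -100 -23 0;0 -100 -23 0;0 -100 -23 0;0 -100 -23 0'
python3 -m jog '0 0 0 0;10 0 0 0;30 0 0 0;50 0 0 0;70 0 0 0;85 0 0 0;95 0 0 0;95 0 0 0'
python3 to.py .4405,-.2689,.025
python3 - <<'E'
from h import *
s=camera("side"); i=cv2.resize(s["color"][220:370,180:380],(800,600),interpolation=cv2.INTER_CUBIC); cv2.imwrite("pics/g7.png",i[...,::-1])
E
```

```text
time: 44.8
ee_pos: [0.4864, -0.1798, 0.1336]
tcp_rot: [-167.3, 89.9, 177.6]
wrist_force: [1.4, -0.7, -1.8]
opening: 0.058
time: 45.8
ee_pos: [0.4406, -0.2682, 0.1343]
tcp_rot: [96.2, 90.0, 81.1]
wrist_force: [-0.2, 0.4, -1.4]
opening: 0.0579
time: 46.8
ee_pos: [0.44, -0.2684, 0.0387]
tcp_rot: [163.5, 89.9, 148.5]
wrist_force: [-0.3, 0.5, -1.4]
opening: 0.0581
t 46.8 pos [ 0.44   -0.2684  0.0387] open 0.0581 q [-31.   1. -15.  74.   0. -16.] F [-0.3  0.5 -1.4]
.4405,-.2689,.025 shift mm [13.7 -0.3  0.6]
```

View pics/g7.png

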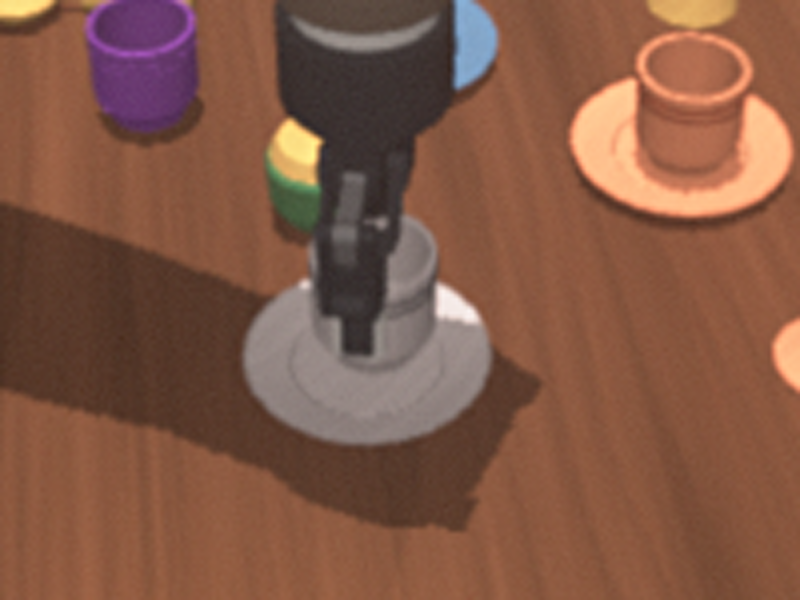

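The steel cup hangs straight over its saucer. I'll place it, retreat high and clear to the far right, then run the final check.

```bash
python3 -m jog '3 0 1 0;6 0 1 0;9 0 1 0;11 0 1 0;13 0 1 0;14 0 1 0;14 0 1 0;14 0 1 0'
python3 -m jog '0 0 0 0;0 0 0 0;0 0 0 0;0 0 0 0;0 0 0 0;0 0 0 0;0 0 0 0;0 0 0 0' 1
python3 -m jog '-8 0 0 0;-25 0 0 0;-50 0 0 0;-75 0 0 0;-105 0 0 0;-140 0 0 0;-180 0 0 0;-200 0 0 0'
python3 -m jog '0 -20 -20 0;0 -50 -50 0;0 -85 -85 0;0 -120 -120 0;0 -145 -145 0;0 -160 -160 0;0 -160 -160 0;0 -160 -160 0'
python3 - <<'E'
from m import *
c=camera("top"); s=camera("side"); big=np.zeros((600,800,3),np.uint8)
def ov(c,f):
    i=cv2.resize(c["color"],None,fx=f,fy=f,interpolation=cv2.INTER_CUBIC)
    for q in((.6238,-.1388),(.4856,-.027),(.4687,.2753),(.4405,-.2689)):
        for r,z in((.058,.01),(.029,.062)):
            a=np.linspace(0,6.283,60); p=proj(c,np.c_[q[0]+r*np.cos(a),q[1]+r*np.sin(a),0*a+z]); cv2.polylines(i,[np.int32(p*f+f/2-.5)],True,(0,255,0),1)
    return i
t=ov(c,2.4)[240:690,220:1080]; big[:300,:573]=cv2.resize(t,(573,300),interpolation=cv2.INTER_AREA)
u=ov(s,3)[400:1020,650:1200]; big=np.zeros((600,800,3),np.uint8)
t=cv2.resize(t,(400,209),interpolation=cv2.INTER_AREA); big[:209,:400]=t; big[:451,400:]=cv2.resize(u,(400,451))
z=ov(c,4); big[215:415,:200]=z[4*193:4*243,4*122:4*172]; big[215:415,200:400]=z[4*203:4*253,4*377:4*427]
big[415:600,:200]=z[4*124:4*124+185,4*313:4*363]; big[415:600,200:400]=z[4*185:4*185+185,4*263:4*313]
cv2.imwrite("pics/end.png",big[...,::-1])
E
python3 to.py
```

```text
time: 47.85
ee_pos: [0.4413, -0.2689, 0.0254]
tcp_rot: [-22.1, 90.0, -37.1]
wrist_force: [-0.7, 0.1, -1.3]
opening: 0.0578
time: 48.85
ee_pos: [0.4413, -0.2689, 0.0253]
tcp_rot: [25.4, 90.0, 10.4]
wrist_force: [-0.4, 0.3, -0.1]
opening: 0.0853
time: 49.85
ee_pos: [0.4417, -0.2691, 0.2291]
tcp_rot: [-16.2, 89.8, -31.3]
wrist_force: [-0.9, -0.2, -0.7]
opening: 0.0855
time: 50.85
ee_pos: [0.2456, -0.3817, 0.226]
tcp_rot: [-29.8, 89.9, -44.8]
wrist_force: [0.8, 0.5, 0.4]
opening: 0.0854
t 50.95 pos [ 0.2459 -0.3815  0.2256] open 0.0852 q [-57.  -8.  -3.  95.   0. -42.] F [ 0.2 -0.1  0.5]
```

View pics/end.png

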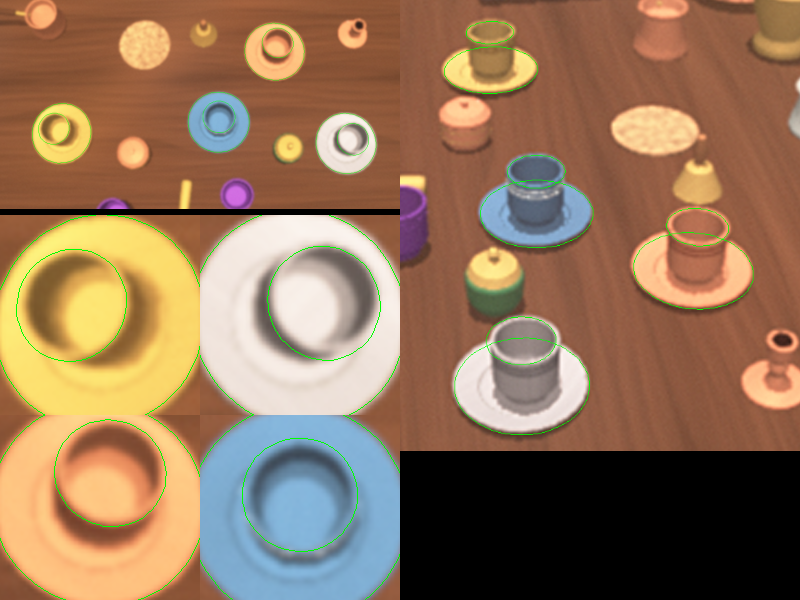

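Each cup stands upright on its own saucer. In the top view the rims lie within about 2 mm of the target circles, the saucers and bowl have not moved, and the arm is clear.

```bash
python3 -c "
from workcell import bot; print(bot.job_done())"
```

```text
the job is handed in; nothing more can be done
None
```

All four cups now stand upright on the saucers of their own colour, and I handed the job in at about 51 s of the 147 s allowed. I parked the steel cup on the coaster, moved copper, blue and brass to their own saucers, then moved steel from the coaster to its saucer.

- **Position:** in the last top view all four cup rims lay within about 2 mm of their saucer centres. The side view agreed, except for copper. The saucers and sugar bowl showed no visible shift, and nothing was knocked over.
- **Force:** wrist-force readings stayed under about 7 N at every reading, against the 120 N limit.
- **Disagreement:** the copper cup measured about 1 mm off-centre from the top camera but 3–4 mm from the side camera. That is close to the 2 mm calibration error, and well inside the 72 mm saucer floor, so I left it.

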